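# Lock the quarter-turn plug into a gearbox collar

### The arm

A 6-joint arm with a two-finger parallel gripper is mounted at the origin on the work surface. World frame = base frame: x ahead of the robot, y to its left, z up, the work surface at z = 0. Lengths are in m, angles in degrees, forces in N, time in s.
With the tool pointing down it reaches from about 0.375 to 0.9 m from the base axis. Payload 3.1 kg.
Tool frame: the origin (TCP) lies at the very end of the fingers, on their centre line; the grasp point (between the pads) lies 19 mm behind it; z points along the fingers, y is the line along which they close (so a half turn about z gives the same grasp; the last joint's range is limited). The gripper opens to 87 mm and grips with 3 to 60 N. Pads are 19 mm wide; open, the fingers measure 117 mm over their backs; the gripper's body (75 mm by 190 mm) begins 51 mm behind the grasp point.
Start: joints at [62.768, 30.224, 82.088, -0, 67.689, -10.227], TCP at [0.183, 0.598, 0.223] pointing down, gripper open.
Joint ranges: [-176.69, 176.69], [-43.24, 126.21], [12.49, 139.97], [-82, 262], [0, 151.66], [-163.58, 163.58]. Speed limits (degrees/s): [159.86, 159.86, 180, 180, 180, 180].

### API

Orientations are given as a 3x3 rotation matrix whose columns are the frame's x, y, z axes.
In Python, from rig import bot gives the robot as it stands.
- The arm moves only by the tool move_arm, never from a script. Its argument "increments" is a list of rows, each an object with "xyz": the shift along the tool's x, y, z in mm, a list of three; "roll": the turn about the tool's z in rad; "grip": the opening in per cent of the stroke, from 0 (shut) to 100 (fully open). A call has 1 to 5 rows; each row shifts and turns the commanded pose from where the row before left it, along the tool's axes as they then stand; what a row does not reach is not made up. A row lasts 1/12 s, in which the tool goes at most 41.7 mm and 7.16 degrees, less where a joint would pass 70% of its speed; a pose out of reach is approached as far as the arm can. A call is refused whole if a number of a shift passes 41.7 or a number of a turn 0.125, either way. A call with a gripper value outside its range is refused whole. The fingers move at their own pace and stop on an object; the grip force is fixed at half the most. Time passes only in rows, so rows that do not move let the fingers close. It gives the time, the measured TCP pose, the force, the opening and the grip force at its end, in the units of the state.
- bot.read_state(): the state, without advancing time (a new reading comes with each control period).
- bot.capture(name): name is "scene" or "top"; returns (picture, depth): 420x560x3 uint8, red, green, blue; 420x560 float32, m along the optical axis (not along the pixel's ray), 0 where there is no reading.
- bot.camera_model(name): a dict with "intrinsics" (3x3 intrinsics, pixels), "rvec" (rotation vector, rad) and "tvec" (3), from world to camera coordinates, as OpenCV has them. Camera axes: x right, y down, z forward; pixel columns grow to the right and rows downward; lengths in m; the calibration is good to about 2 mm. A picture is of the moment at which its call begins. camera_model takes no time and is no camera call.
- bot.hand_in(): hands the job in; it is judged then, once.
Trained networks look in the newest picture that a camera, given by its name, has taken for a name from the list of things; names that differ only in an ending like _2 or _b are one class to them, and where a whole thing is asked for, a point or a joint stands for the part that bears it (a point fixed in the world has none). Each returns a list of dicts, best first, with "conf" (0 to 1); they miss things now and then, are a little off and sometimes report something else, mostly with a low value. They report only what shows in the picture. A call takes as long as a camera call. They do not tell look-alikes from the thing itself.
- bot.spot_in(label, camera): "at" ([x, y, z] in m, in the coordinates of the camera as it stood for that picture, good to about 4 mm: the middle of the surface that is visible of it).
- bot.trace(label, camera): "mask" (420x560 bool, what is visible of it).
The state is a dict: "time_s": time; "joint_positions": joint angles; "qvel": joint speeds; "tau": joint torques, N m; "position": TCP position; "tcp_rot": TCP orientation; "force": force on the tool from outside, world axes, zero at the start; "moment": the same for the moment, N m; "opening": opening from 0.0 (shut) to 1.0 (fully open); "grasp_force": force on a finger pad.
Only numpy, scipy, OpenCV 4.12 (cv2) and the standard library are available. Lean on these libraries where they do the work, as an engineer would, in place of code of your own. Each camera call takes 0.05 s, during which the arm holds its last target. There are 200 camera calls.

### The job

Close the gearbox: pick up the orange quarter-turn plug, set it in the steel collar with its lugs in the slots at the yellow marks, press it down gently against the spring until its lugs are below the lip and turn it clockwise, about a quarter turn, to the end stop at the green marks; then let it go so that it springs into its locked notches. Feel your way: the collar's height and turn are not exactly known, and plug and gearbox must never be forced together with more than 40 N. Leave everything else on the bench where it is.

Things in the scene. Friction and masses are not known exactly. Their poses are not given: they have to be found in the camera images.
- lid (a point): Centre of the flat lid of the fixed gearbox: grey painted case about 240 (x) x 190 (y) mm, lid 130 mm above the bench. An upright round steel collar, 78 mm across, open at the top, stands here.
- mouth (a point): Point on the collar's axis at the rim's NOMINAL height, 50 mm above the lid, fixed to the case. The real rim is shimmed anywhere from 12 mm below to 12 mm above it and the collar turned up to 0.2 rad either way, neither told here: feel for them. z up; x along the NOMINAL line of the two entry slots. Bore 48 mm across; lip 8 mm thick, its top is the rim.
- slot (a point): Nominal middle of one of the two like entry slots in the lip (true place: yellow marks on the collar's dark flange), 29 mm from the axis. 16 mm wide, out to 34 mm from the axis. Lugs not over the slots land hard on the lip; over them the plug goes on down to the soft plunger. From above, lugs turn CLOCKWISE under the lip from here; a wall blocks the other way.
- notch (a point): Nominal middle of one of the two locked notches (true place: green marks), always 74 degrees clockwise from the true slots, 29 mm from the axis. 14 mm wide, 3.5 mm deep in the lip's underside; its far side runs down as a hard end stop, which the lug below the lip meets at about 78 degrees from the middle of the slot; each 0.3 Nm of turning there makes 10 N.
- plug_bar (a point): Centre of the grip bar of the loose orange quarter-turn plug (220 g, 62.5 mm high, starts upright on the bench). z up, x along the bar. Bar 50 mm long, 14 mm thick (y), 28 mm high, on a round orange cap 76 mm across, 6 mm thick: cap's top 14 mm and underside 20 mm below this point. The cap lands on the real rim when this point is 20 mm above it.
- plug_lugs (a point): Centre of the plug's two like brass lugs, on its axis, 34 mm below plug_bar. They point along the bar (+x, -x), 10 mm wide, 5 mm thick, reaching 30 mm from the axis. They are free under the lip when plug_bar is 20 (cap on the rim) to 23.5 mm above the real rim; locked in the notches it is about 27 mm above the rim.
- plug_foot (a point): Centre of the plug's flat underside, 48.5 mm below plug_bar. The round steel body under the cap is 44 mm across and tapers over its last 9 mm to 32 mm here.
- plunger (a joint): Spring plunger in the collar, black disc 31 mm across, that pushes the plug up. Value: how far it is pressed down, m; 0 when free (its top 18 mm below the rim). It gives from 3 N and adds 0.7 N per mm. About 0.0035 with the plug locked, 0.007 when the lugs just clear the lip, 0.0105 (10.4 N) when the cap lands on the rim.
- cap_mid (a point): Bystander: red plastic transport cap, 44 mm across, 34 mm high, no bar; this is its centre.
- tape_mid (a point): Bystander: yellow roll of tape lying flat, 84 mm across, 24 mm high; its centre.
- oil_mid (a point): Bystander: white bottle with a blue cap, 66 mm across, 190 mm high; its centre.
- cup_mid (a point): Bystander: white plastic cup, 74 mm across, 85 mm high; its centre.
- spanner_grip (a point): Bystander: steel spanner lying on the bench near the robot; a point on its handle.
- driver_grip (a point): Bystander: screwdriver lying on the bench; the middle of its handle.
- bearing_mid (a point): Bystander: steel bearing ring lying flat, 72 mm across, 18 mm high; its centre.
There are look-alikes about, which are no part of the job. Of the things that look like the part that bears plug_bar, take the one that is farthest to the robot's right at the start.

How it is judged:
By the outcome, as a careful person would: the job done as asked, in the order asked, and still so for the second after the job is handed in, with the robot touching nothing.
It also fails if it takes over 72 s, if anything falls off the work surface, if the arm or the gripper's body presses on something with over 40 N, if the wrist force passes 120 N, or if a joint passes its speed limit or range.

## Working session

There is one attempt and no reset: what is moved stays moved. The work goes in short steps, Python scripts to look and compute and a tool call to move; the robot and the scene stay as the last step left them, time stands still between calls to the robot, and variables do not carry over. Pictures are saved under pics/ and viewed, at most 10 in all, crops included, and the job is handed in when it is done.

Besides the shell and the picture viewer there is one more tool, called after "Call:" as name(argument=value, ...) on one line, values as JSON. move_arm: Moves the arm, as the interface text tells. Its arguments: {"type":"object","properties":{"increments":{"type":"array"}},"required":["increments"]}

```bash
mkdir -p pics; cat > h.py <<'E'
import numpy as np, cv2
from rig import bot
def w(cam,p):
    m=bot.camera_model(cam);R=cv2.Rodrigues(np.array(m["rvec"],float))[0]
    return (np.atleast_2d(p)-np.array(m["tvec"]).ravel())@R
def cloud(cam,d):
    K=np.array(bot.camera_model(cam)["intrinsics"]);v,u=np.mgrid[:420,:560]
    P=np.stack([(u-K[0,2])*d/K[0,0],(v-K[1,2])*d/K[1,1],d],-1).reshape(-1,3)
    return w(cam,P).reshape(420,560,3)
def pix(cam,p):
    m=bot.camera_model(cam)
    return cv2.projectPoints(np.atleast_2d(np.array(p,float)),np.array(m["rvec"],float),np.array(m["tvec"],float),np.array(m["intrinsics"],float),None)[0].reshape(-1,2)
def save(n,im,s=1): cv2.imwrite(f"pics/{n}.png",cv2.resize(im[:,:,::-1],None,fx=s,fy=s,interpolation=cv2.INTER_CUBIC))
E
python3 - <<'E'
from h import *
np.set_printoptions(precision=3,suppress=True)
ims=[]
for c in ["top","scene"]:
    im,d=bot.capture(c);save(c+"0",im);P=cloud(c,d);np.savez(c,im=im,P=P)
    print(c,w(c,[0,0,0]))
    for l in ["plug_bar","plunger","cap_mid"]:
        for r in bot.spot_in(l,c): print(l,r["conf"],w(c,r["at"]),pix(c,w(c,r["at"])))
s=bot.read_state();print(s["time_s"],s["tcp_rot"],s["force"])
E
```

```text
top [[ 0.417 -0.022  1.289]]
plug_bar 0.86 [[0.319 0.297 0.035]] [[176.129 294.788]]
plug_bar 0.86 [[0.426 0.338 0.038]] [[162.457 258.53 ]]
plug_bar 0.77 [[0.551 0.326 0.036]] [[167.025 217.008]]
plug_bar 0.73 [[0.447 0.224 0.035]] [[200.76  251.069]]
plunger 0.65 [[ 0.592 -0.15   0.163]] [[328.546 194.164]]
plunger 0.24 [[0.784 0.166 0.024]] [[220.299 141.866]]
cap_mid 0.51 [[0.636 0.253 0.034]] [[191.547 188.923]]
cap_mid 0.2 [[ 0.585 -0.146  0.13 ]] [[326.214 198.333]]
scene [[ 1.383 -0.047  1.2  ]]
plug_bar 0.82 [[0.444 0.224 0.038]] [[361.076 187.167]]
plug_bar 0.79 [[0.32  0.297 0.033]] [[378.323 158.337]]
plug_bar 0.72 [[0.435 0.344 0.035]] [[399.074 184.781]]
plug_bar 0.55 [[0.558 0.327 0.035]] [[400.671 217.063]]
plug_bar 0.17 [[ 0.588 -0.15   0.165]] [[235.729 201.78 ]]
plunger 0.44 [[ 0.628 -0.145  0.132]] [[238.055 220.761]]
cap_mid 0.63 [[0.647 0.257 0.03 ]] [[381.143 243.966]]
cap_mid 0.21 [[0.446 0.222 0.034]] [[360.584 188.669]]
0.4 [[-0.956  0.292 -0.   ]
 [ 0.292  0.956 -0.   ]
 [ 0.    -0.    -1.   ]] [-0.301 -0.156  0.579]
```

View pics/top0.png

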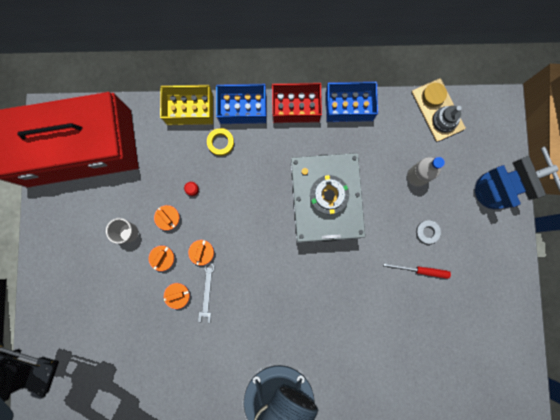

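View pics/scene0.png

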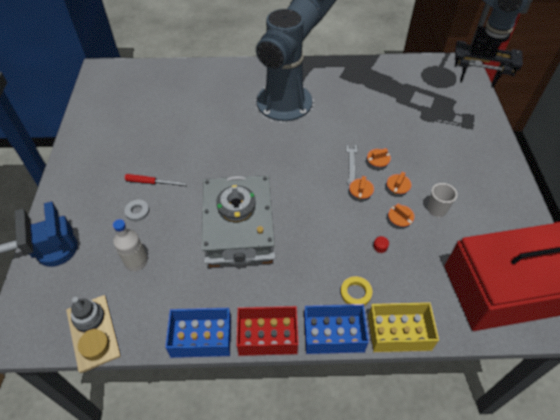

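The top view shows four orange plugs at (201,253), (162,258), (166,218) and (176,296). The rightmost is at (201,253), next to the spanner. The collar is at about (330,195), with yellow and green marks. Next I'll measure both.

```bash
python3 - <<'E'
from h import *
np.set_printoptions(precision=4,suppress=True)
for c in ["top","scene"]:
    z=np.load(c+".npz");im,P=z["im"],z["P"];hsv=cv2.cvtColor(im,cv2.COLOR_RGB2HSV).astype(int)
    H,S,V=hsv[...,0],hsv[...,1],hsv[...,2]
    # plug
    n=np.hypot(P[...,0]-.446,P[...,1]-.224)<.045
    org=n&(S>150)&(H<20)&(P[...,2]>.02)
    cap=P[org&(P[...,2]<.045)];bar=P[org&(P[...,2]>.052)]
    print(c,"cap",len(cap),np.median(cap,0),(cap.max(0)+cap.min(0))/2,"bar",len(bar),bar.mean(0),bar[:,2].max())
    if len(bar)>4:
        ev,U=np.linalg.eigh(np.cov(bar[:,:2].T));print("bar dir",np.degrees(np.arctan2(U[1,1],U[0,1]))%180,np.sqrt(ev))
    m=np.hypot(P[...,0]-.59,P[...,1]+.15)<.075
    a=P[m&(P[...,2]>.14)];print("rim hist",np.histogram(a[:,2],bins=np.arange(.14,.21,.005))[0])
    ri=a[a[:,2]>np.percentile(a[:,2],60)-.004]; (cx,cy),r=cv2.minEnclosingCircle(ri[:,:2].astype(np.float32));print("rim",np.median(ri[:,2]),cx,cy,r)
    for nm,q in [("yel",(H>20)&(H<36)),("grn",(H>45)&(H<85))]:
        k,lab,st,ce=cv2.connectedComponentsWithStats((m&q&(S>120)&(V>90)).astype(np.uint8))
        for i in range(1,k):
            if st[i,4]>1: print(nm,st[i,4],ce[i],P[lab==i].mean(0))
    u,v=pix(c,[.59,-.15,.17])[0];u,v=int(u),int(v);A=im[v-38:v+38,u-38:u+38]
    u,v=pix(c,[.446,.224,.04])[0];u,v=int(u),int(v);B=im[v-38:v+38,u-38:u+38]
    save("crop_"+c,np.hstack([A,B]),5)
t=cv2.imread("pics/crop_top.png");s=cv2.imread("pics/crop_scene.png");cv2.imwrite("pics/crop.png",cv2.resize(np.vstack([t,s]),None,fx=.78,fy=.78))
E
```

```text
top cap 360 [0.4432 0.2193 0.0341] [0.444  0.2245 0.0347] bar 89 [0.4433 0.2246 0.0616] 0.0709860109067576
bar dir 163.00904514887853 [0.0045 0.0141]
rim hist [  2   1   2   6  43 141 390 111 278  86   0   0   0]
rim 0.1799807198638495 0.5898422002792358 -0.14968450367450714 0.05344579741358757
yel 15 [327. 177.] [ 0.6372 -0.1456  0.1738]
yel 83 [331.1205 193.4458] [ 0.598  -0.16    0.1344]
yel 4 [323.25 196.25] [ 0.5894 -0.137   0.1419]
yel 22 [331.7273 211.0455] [ 0.5439 -0.1554  0.1743]
grn 11 [345.3636 187.3636] [ 0.6077 -0.1943  0.1741]
grn 15 [313.4667 200.8667] [ 0.5724 -0.107   0.1748]
scene cap 257 [0.4464 0.223  0.0353] [0.4443 0.224  0.0359] bar 57 [0.4482 0.2243 0.0617] 0.07013302775180752
bar dir 165.39668491460077 [0.0039 0.0136]
rim hist [ 34  12  18  22  35 116 310 158 217 130   2   0   0]
rim 0.18038862960780422 0.58961021900177 -0.14982110261917114 0.05494694784283638
yel 22 [236.9091 214.0909] [ 0.636  -0.1445  0.1742]
grn 5 [251.8 194.6] [ 0.5734 -0.1062  0.1761]
grn 10 [219.1 205.7] [ 0.6086 -0.1923  0.1761]
```

View pics/crop.png

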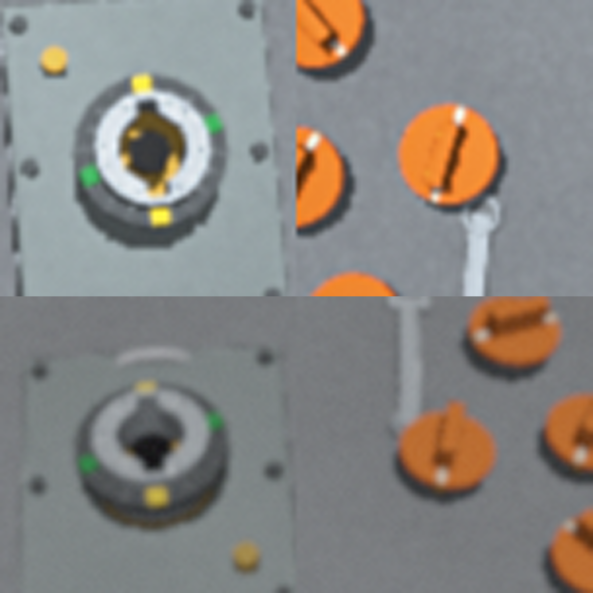

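The yellow and green marks agree: slot line at +6.0°, axis at about (0.5905, -0.150). The plug is at (0.444, 0.224) with its bar at about 164°, close to the tool's current yaw. I'm going above it.

Call:
move_arm(increments=[{"xyz": [-24,-18.7,0],"roll": 0,"grip": 50},{"xyz": [-24,-18.7,0],"roll": 0,"grip": 50},{"xyz": [-24,-18.7,0],"roll": 0,"grip": 50},{"xyz": [-24,-18.7,0],"roll": 0,"grip": 50},{"xyz": [-24,-18.7,0],"roll": 0,"grip": 50}])

```text
time_s: 0.82
position: [0.2707, 0.4721, 0.2227]
tcp_rot: [[-0.956, 0.292, 0.0], [0.292, 0.956, 0.0], [-0.0, 0.0, -1.0]]
force: [0.4, 0.5, 0.1]
opening: 0.705
grasp_force: 0.0
```

Call:
move_arm(increments=[{"xyz": [-24,-18.7,0],"roll": 0,"grip": 50},{"xyz": [-24,-18.7,0],"roll": 0,"grip": 50},{"xyz": [-24,-18.7,0],"roll": 0,"grip": 50},{"xyz": [-24,-18.7,0],"roll": 0,"grip": 50},{"xyz": [-24,-18.7,0],"roll": 0,"grip": 50}])

```text
time_s: 1.23
position: [0.3583, 0.3474, 0.2228]
tcp_rot: [[-0.956, 0.292, 0.001], [0.292, 0.956, 0.0], [-0.0, 0.0, -1.0]]
force: [0.5, -0.5, -0.3]
opening: 0.504
grasp_force: 0.0
```

Call:
move_arm(increments=[{"xyz": [-24,-18.7,0],"roll": 0,"grip": 50},{"xyz": [-24,-18.7,0],"roll": 0,"grip": 50},{"xyz": [-24,-18.7,20],"roll": 0,"grip": 50},{"xyz": [-24,-18.7,25],"roll": 0,"grip": 50},{"xyz": [-24,-18.7,25],"roll": 0,"grip": 50}])

```text
time_s: 1.65
position: [0.4466, 0.2231, 0.1528]
tcp_rot: [[-0.956, 0.292, 0.003], [0.292, 0.956, 0.001], [-0.003, 0.002, -1.0]]
force: [0.7, 0.0, 0.9]
opening: 0.498
grasp_force: 0.0
```

Call:
move_arm(increments=[{"xyz": [0,0,20],"roll": 0,"grip": 50},{"xyz": [0,0,0],"roll": 0,"grip": 50}])

```text
time_s: 1.82
position: [0.4437, 0.222, 0.1295]
tcp_rot: [[-0.955, 0.296, -0.007], [0.296, 0.955, -0.002], [0.006, -0.004, -1.0]]
force: [0.5, 0.5, 0.2]
opening: 0.497
grasp_force: 0.0
```

Call:
move_arm(increments=[{"xyz": [0,0,20],"roll": 0,"grip": 50},{"xyz": [1,0,20],"roll": 0,"grip": 50},{"xyz": [0,0,0],"roll": 0,"grip": 50},{"xyz": [0,0,0],"roll": 0,"grip": 50}])

```text
time_s: 2.15
position: [0.4433, 0.225, 0.0929]
tcp_rot: [[-0.957, 0.291, -0.001], [0.291, 0.957, -0.0], [0.001, -0.001, -1.0]]
force: [1.1, 0.3, 0.2]
opening: 0.502
grasp_force: 0.0
```

```bash
python3 - <<'E'
from h import *
im,d=bot.capture("scene");u,v=map(int,pix("scene",[.446,.224,.08])[0]);save("s1",im[v-50:v+50,u-60:u+60],6)
s=bot.read_state();print(s["position"],s["tcp_rot"][0],s["qvel"])
E
```

```text
[0.44413837 0.22514295 0.09352901] [-9.56605384e-01  2.91385590e-01  7.59746971e-04] [-0.2188637  -0.95133377 -0.59835694 -0.06639269 -0.40500339 -0.0179671 ]
```

View pics/s1.png

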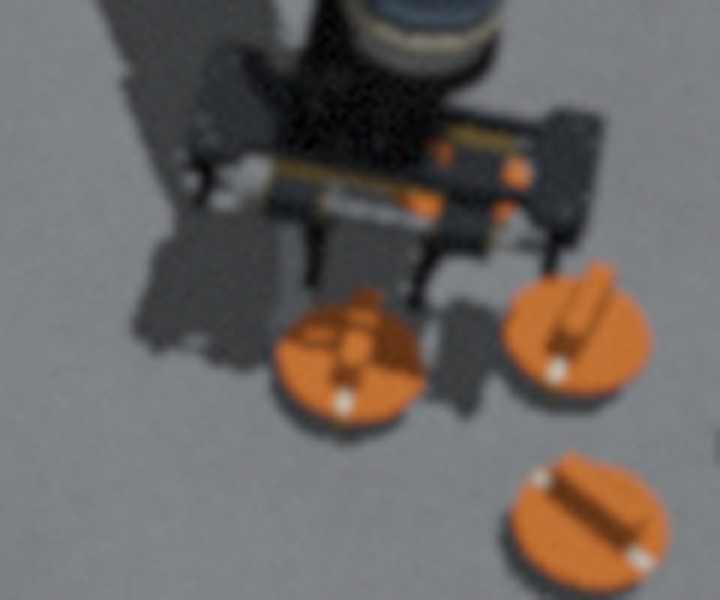

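The fingers at (315,280) and (420,300) straddle the target's bar at (355,330). I'll go down and grip.

Call:
move_arm(increments=[{"xyz": [0,0,18],"roll": -0.01,"grip": 50},{"xyz": [0,0,18],"roll": 0,"grip": 50},{"xyz": [0,0,11],"roll": 0,"grip": 50},{"xyz": [0,0,6],"roll": 0,"grip": 50},{"xyz": [0,0,0],"roll": 0,"grip": 50}])

```text
time_s: 2.62
position: [0.4442, 0.2248, 0.0398]
tcp_rot: [[-0.959, 0.282, 0.0], [0.282, 0.959, 0.0], [-0.0, 0.0, -1.0]]
force: [0.5, -0.8, 0.5]
opening: 0.503
grasp_force: 0.0
```

Call:
move_arm(increments=[{"xyz": [0,0,0],"roll": 0,"grip": 30},{"xyz": [0,0,0],"roll": 0,"grip": 22},{"xyz": [0,0,0],"roll": 0,"grip": 10},{"xyz": [0,0,0],"roll": 0,"grip": 0},{"xyz": [0,0,0],"roll": 0,"grip": 0}])

```text
time_s: 3.03
position: [0.4443, 0.2245, 0.0401]
tcp_rot: [[-0.959, 0.283, 0.001], [0.283, 0.959, 0.0], [-0.001, 0.001, -1.0]]
force: [-0.2, 0.4, 1.0]
opening: 0.208
grasp_force: 0.0
```

Call:
move_arm(increments=[{"xyz": [0,0,0],"roll": 0,"grip": 0},{"xyz": [0,0,0],"roll": 0,"grip": 0},{"xyz": [0,0,0],"roll": 0,"grip": 0}])

```text
time_s: 3.28
position: [0.4443, 0.2245, 0.0398]
tcp_rot: [[-0.959, 0.283, 0.001], [0.283, 0.959, 0.0], [-0.001, 0.0, -1.0]]
force: [0.9, 0.4, 1.9]
opening: 0.159
grasp_force: 30.0
```

Gripped: 14 mm opening, 30 N, and the bar centre is 8.7 mm above the TCP. Next I'll lift and carry it over.

Call:
move_arm(increments=[{"xyz": [0,0,-10],"roll": 0,"grip": 0},{"xyz": [0,0,-30],"roll": 0,"grip": 0},{"xyz": [0,0,-40],"roll": 0,"grip": 0},{"xyz": [0,0,-40],"roll": 0,"grip": 0},{"xyz": [0,0,-40],"roll": 0,"grip": 0}])

```text
time_s: 3.7
position: [0.4426, 0.224, 0.201]
tcp_rot: [[-0.959, 0.283, -0.003], [0.283, 0.959, -0.001], [0.002, -0.002, -1.0]]
force: [2.0, -0.1, -2.9]
opening: 0.159
grasp_force: 30.0
```

Call:
move_arm(increments=[{"xyz": [0,0,-40],"roll": 0,"grip": 0},{"xyz": [0,0,-20],"roll": 0,"grip": 0},{"xyz": [-10,-13,0],"roll": 0,"grip": 0},{"xyz": [-20,-26,0],"roll": 0,"grip": 0},{"xyz": [-20,-26,0],"roll": 0,"grip": 0}])

```text
time_s: 4.12
position: [0.4725, 0.1477, 0.2604]
tcp_rot: [[-0.96, 0.28, -0.0], [0.28, 0.96, -0.0], [0.0, -0.0, -1.0]]
force: [0.8, -0.1, -2.5]
opening: 0.156
grasp_force: 30.0
```

Call:
move_arm(increments=[{"xyz": [-20,-26,0],"roll": 0,"grip": 0},{"xyz": [-20,-26,0],"roll": 0,"grip": 0},{"xyz": [-20,-26,0],"roll": 0,"grip": 0},{"xyz": [-20,-26,0],"roll": 0,"grip": 0},{"xyz": [-20,-26,0],"roll": 0,"grip": 0}])

```text
time_s: 4.53
position: [0.5318, -0.0064, 0.2594]
tcp_rot: [[-0.959, 0.283, -0.002], [0.283, 0.959, 0.0], [0.002, -0.0, -1.0]]
force: [0.8, 0.5, -3.2]
opening: 0.156
grasp_force: 30.0
```

Call:
move_arm(increments=[{"xyz": [-20,-26,0],"roll": 0,"grip": 0},{"xyz": [-20,-26,0],"roll": 0,"grip": 0},{"xyz": [-20,-26,0],"roll": 0,"grip": 0},{"xyz": [-20,-26,0],"roll": 0,"grip": 0},{"xyz": [-16,-19,0],"roll": 0,"grip": 0}])

```text
time_s: 4.95
position: [0.5895, -0.1527, 0.2592]
tcp_rot: [[-0.959, 0.284, -0.002], [0.284, 0.959, -0.0], [0.002, -0.001, -1.0]]
force: [0.9, -0.3, -2.3]
opening: 0.163
grasp_force: 30.0
```

Call:
move_arm(increments=[{"xyz": [0,0,0],"roll": -0.1,"grip": 0},{"xyz": [0,0,0],"roll": -0.1,"grip": 0},{"xyz": [0,0,0],"roll": -0.1,"grip": 0},{"xyz": [0,0,0],"roll": -0.09,"grip": 0},{"xyz": [0,0,0],"roll": 0,"grip": 0}])

```text
time_s: 5.37
position: [0.5888, -0.1499, 0.259]
tcp_rot: [[-0.995, -0.104, -0.003], [-0.104, 0.995, 0.001], [0.002, 0.001, -1.0]]
force: [-0.1, -0.1, -2.5]
opening: 0.163
grasp_force: 30.0
```

Call:
move_arm(increments=[{"xyz": [0,0,0],"roll": 0,"grip": 0},{"xyz": [0,0,0],"roll": 0,"grip": 0},{"xyz": [0,0,0],"roll": 0,"grip": 0},{"xyz": [0,0,0],"roll": 0,"grip": 0}])

```text
time_s: 5.7
position: [0.5899, -0.15, 0.2595]
tcp_rot: [[-0.995, -0.102, -0.0], [-0.102, 0.995, 0.0], [0.0, 0.0, -1.0]]
force: [-0.1, -0.1, -3.0]
opening: 0.16
grasp_force: 30.0
```

```bash
python3 - <<'E'
from h import *
np.set_printoptions(precision=4,suppress=True)
im,d=bot.capture("scene");u,v=map(int,pix("scene",[.59,-.15,.21])[0]);save("s2",im[v-50:v+50,u-60:u+60],6)
P=cloud("scene",d);hsv=cv2.cvtColor(im,cv2.COLOR_RGB2HSV).astype(int)
n=(np.hypot(P[...,0]-.59,P[...,1]+.15)<.06)&(hsv[...,0]<18)&(hsv[...,1]>140)&(P[...,2]>.2)
c=P[n];print(len(c),c.min(0),c.max(0),(c.min(0)+c.max(0))/2)
s=bot.read_state();print(s["position"],s["tcp_rot"],s["force"],s["moment"],s["joint_positions"])
E
```

```text
457 [ 0.5612 -0.1861  0.2271] [ 0.626  -0.1167  0.3076] [ 0.5936 -0.1514  0.2673]
[ 0.5899 -0.15    0.2596] [[-0.9947 -0.1025 -0.0002]
 [-0.1025  0.9947  0.0001]
 [ 0.0002  0.0001 -1.    ]] [-0.5716  0.0517 -3.3523] [ 0.0222  0.0443 -0.0138] [ -24.7773   26.7384   82.0722   -0.0017   71.2034 -120.6583]
```

View pics/s2.png

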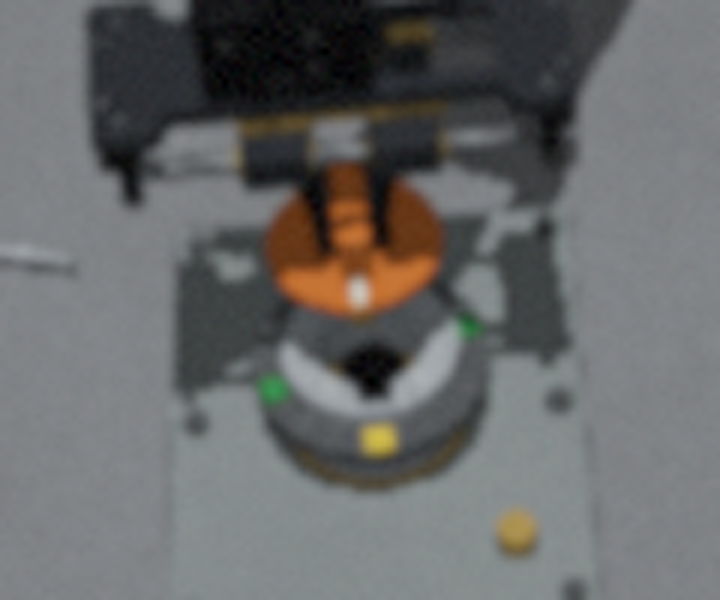

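The plug hangs centred over the collar with its white mark at (358,290) in line with the yellow mark at (378,440). I'll lower it and feel.

Call:
move_arm(increments=[{"xyz": [0,0,15],"roll": 0,"grip": 0},{"xyz": [0,0,12],"roll": 0,"grip": 0},{"xyz": [0,0,0],"roll": 0,"grip": 0}])

```text
time_s: 6.0
position: [0.5883, -0.1494, 0.2301]
tcp_rot: [[-0.995, -0.103, -0.005], [-0.103, 0.995, 0.002], [0.005, 0.003, -1.0]]
force: [-1.7, -0.8, -3.0]
opening: 0.158
grasp_force: 30.0
```

Call:
move_arm(increments=[{"xyz": [0,0,2],"roll": 0,"grip": 0},{"xyz": [0,0,2],"roll": 0,"grip": 0},{"xyz": [0,0,0],"roll": 0,"grip": 0}])

```text
time_s: 6.25
position: [0.5903, -0.1503, 0.2289]
tcp_rot: [[-0.995, -0.103, 0.001], [-0.103, 0.995, -0.0], [-0.001, -0.0, -1.0]]
force: [-0.1, -0.0, -3.3]
opening: 0.161
grasp_force: 30.0
```

Call:
move_arm(increments=[{"xyz": [0,0,2],"roll": 0,"grip": 0},{"xyz": [0,0,2],"roll": 0,"grip": 0},{"xyz": [0,0,0],"roll": 0,"grip": 0}])

```text
time_s: 6.5
position: [0.5899, -0.1501, 0.2244]
tcp_rot: [[-0.995, -0.103, -0.0], [-0.103, 0.995, 0.0], [0.0, 0.0, -1.0]]
force: [-0.5, 0.8, -2.9]
opening: 0.16
grasp_force: 30.0
```

```bash
python3 - <<'E'
from h import *
np.set_printoptions(precision=4,suppress=True)
for c in ["top","scene"]:
    P=np.load(c+".npz")["P"];r=np.hypot(P[...,0]-.5902,P[...,1]+.15);a=np.degrees(np.arctan2(P[...,1]+.15,P[...,0]-.5902))-6
    lip=(r>.026)&(r<.0335)&(np.abs((a+90)%180-90)>28)
    q=P[lip][:,2];print(c,len(q),np.percentile(q,[25,50,75]))
    f=P[(r>.045)&(r<.052)&(P[...,2]>.16)][:,2];print(np.median(f) if len(f) else 0)
s=bot.read_state();print(s["force"],s["moment"])
E
```

```text
top 154 [0.1809 0.1832 0.1846]
0.17270748031171804
scene 121 [0.1829 0.1845 0.1855]
0.17341962042965847
[-0.5     0.7911 -2.8636] [0.0695 0.025  0.0219]
```

The rim looks to be at about 0.184. Lug-to-lip contact would then come at TCP 0.212 and the plunger at about 0.206.

Call:
move_arm(increments=[{"xyz": [0,0,2],"roll": 0,"grip": 0},{"xyz": [0,0,2],"roll": 0,"grip": 0},{"xyz": [0,0,2],"roll": 0,"grip": 0},{"xyz": [0,0,0],"roll": 0,"grip": 0}])

```text
time_s: 6.83
position: [0.5897, -0.15, 0.218]
tcp_rot: [[-0.995, -0.103, -0.001], [-0.103, 0.995, 0.0], [0.001, 0.001, -1.0]]
force: [0.2, 0.2, -2.5]
opening: 0.159
grasp_force: 30.0
```

Call:
move_arm(increments=[{"xyz": [0,0,1],"roll": 0,"grip": 0},{"xyz": [0,0,1],"roll": 0,"grip": 0},{"xyz": [0,0,1],"roll": 0,"grip": 0},{"xyz": [0,0,0],"roll": 0,"grip": 0}])

```text
time_s: 7.17
position: [0.5899, -0.1501, 0.2153]
tcp_rot: [[-0.995, -0.103, -0.0], [-0.103, 0.995, 0.0], [0.0, 0.0, -1.0]]
force: [-0.1, -0.7, -1.6]
opening: 0.16
grasp_force: 30.0
```

Call:
move_arm(increments=[{"xyz": [0,0,1],"roll": 0,"grip": 0},{"xyz": [0,0,1],"roll": 0,"grip": 0},{"xyz": [0,0,0],"roll": 0,"grip": 0}])

```text
time_s: 7.42
position: [0.5903, -0.1501, 0.2135]
tcp_rot: [[-0.995, -0.103, 0.001], [-0.103, 0.995, 0.0], [-0.001, 0.0, -1.0]]
force: [0.3, -0.1, -2.4]
opening: 0.156
grasp_force: 30.0
```

Call:
move_arm(increments=[{"xyz": [0,0,1],"roll": 0,"grip": 0},{"xyz": [0,0,0],"roll": 0,"grip": 0}])

```text
time_s: 7.58
position: [0.5903, -0.1501, 0.2125]
tcp_rot: [[-0.995, -0.103, 0.001], [-0.103, 0.995, 0.0], [-0.001, 0.0, -1.0]]
force: [1.8, 0.4, -3.2]
opening: 0.154
grasp_force: 30.0
```

Call:
move_arm(increments=[{"xyz": [0,0,1],"roll": 0,"grip": 0},{"xyz": [0,0,0],"roll": 0,"grip": 0}])

```text
time_s: 7.75
position: [0.5903, -0.1501, 0.2116]
tcp_rot: [[-0.995, -0.103, 0.001], [-0.103, 0.995, 0.0], [-0.001, 0.0, -1.0]]
force: [1.4, 0.4, -2.7]
opening: 0.161
grasp_force: 30.0
```

Call:
move_arm(increments=[{"xyz": [0,0,1],"roll": 0,"grip": 0},{"xyz": [0,0,0],"roll": 0,"grip": 0}])

```text
time_s: 7.92
position: [0.5903, -0.1501, 0.2105]
tcp_rot: [[-0.995, -0.103, 0.001], [-0.103, 0.995, 0.0], [-0.001, 0.0, -1.0]]
force: [2.0, 2.1, -2.8]
opening: 0.158
grasp_force: 30.0
```

Call:
move_arm(increments=[{"xyz": [0,0,1],"roll": 0,"grip": 0},{"xyz": [0,0,0],"roll": 0,"grip": 0}])

```text
time_s: 8.08
position: [0.5903, -0.1501, 0.2095]
tcp_rot: [[-0.995, -0.103, 0.001], [-0.103, 0.995, 0.0], [-0.001, 0.0, -1.0]]
force: [2.2, 1.7, -2.0]
opening: 0.159
grasp_force: 30.0
```

Call:
move_arm(increments=[{"xyz": [0,0,1],"roll": 0,"grip": 0},{"xyz": [0,0,0],"roll": 0,"grip": 0}])

```text
time_s: 8.25
position: [0.5903, -0.1501, 0.2085]
tcp_rot: [[-0.995, -0.103, 0.001], [-0.103, 0.995, 0.0], [-0.001, 0.0, -1.0]]
force: [2.2, 1.3, -1.5]
opening: 0.155
grasp_force: 30.0
```

Call:
move_arm(increments=[{"xyz": [0,0,1],"roll": 0,"grip": 0},{"xyz": [0,0,0],"roll": 0,"grip": 0}])

```text
time_s: 8.42
position: [0.5903, -0.1501, 0.2075]
tcp_rot: [[-0.995, -0.103, 0.001], [-0.103, 0.995, 0.0], [-0.001, 0.0, -1.0]]
force: [1.0, 1.3, -1.5]
opening: 0.159
grasp_force: 30.0
```

Call:
move_arm(increments=[{"xyz": [0,0,1],"roll": 0,"grip": 0},{"xyz": [0,0,0],"roll": 0,"grip": 0}])

```text
time_s: 8.58
position: [0.5903, -0.1501, 0.2065]
tcp_rot: [[-0.995, -0.103, 0.001], [-0.103, 0.995, 0.0], [-0.001, 0.0, -1.0]]
force: [2.9, 2.3, -1.7]
opening: 0.164
grasp_force: 30.0
```

Call:
move_arm(increments=[{"xyz": [-0.9,0.5,1],"roll": 0,"grip": 0},{"xyz": [0,0,0],"roll": 0,"grip": 0}])

```text
time_s: 8.75
position: [0.5904, -0.1499, 0.2054]
tcp_rot: [[-0.995, -0.103, -0.001], [-0.103, 0.995, -0.001], [0.001, -0.001, -1.0]]
force: [1.1, 0.0, 0.8]
opening: 0.156
grasp_force: 30.0
```

Call:
move_arm(increments=[{"xyz": [0,0,1],"roll": 0,"grip": 0},{"xyz": [0,0,0],"roll": 0,"grip": 0}])

```text
time_s: 8.92
position: [0.5904, -0.1499, 0.2046]
tcp_rot: [[-0.995, -0.103, -0.001], [-0.103, 0.995, -0.001], [0.001, -0.0, -1.0]]
force: [0.7, -0.4, 1.0]
opening: 0.157
grasp_force: 30.0
```

Call:
move_arm(increments=[{"xyz": [0,0,1],"roll": 0,"grip": 0},{"xyz": [0,0,0],"roll": 0,"grip": 0}])

```text
time_s: 9.08
position: [0.5905, -0.1499, 0.2036]
tcp_rot: [[-0.995, -0.103, -0.001], [-0.103, 0.995, -0.0], [0.001, -0.0, -1.0]]
force: [-1.3, -0.4, 1.0]
opening: 0.16
grasp_force: 30.0
```

Call:
move_arm(increments=[{"xyz": [0,0,1],"roll": 0,"grip": 0},{"xyz": [0,0,0],"roll": 0,"grip": 0}])

```text
time_s: 9.25
position: [0.5905, -0.1498, 0.2026]
tcp_rot: [[-0.995, -0.103, -0.001], [-0.103, 0.995, -0.0], [0.001, -0.0, -1.0]]
force: [-1.8, -0.7, 1.8]
opening: 0.158
grasp_force: 30.0
```

The spring was felt from TCP about 0.206, so the lugs are through the slots and the rim is at about 0.184. I'm pressing on to about 0.197.

Call:
move_arm(increments=[{"xyz": [0,0,1],"roll": 0,"grip": 0},{"xyz": [0,0,1],"roll": 0,"grip": 0},{"xyz": [0,0,0],"roll": 0,"grip": 0}])

```text
time_s: 9.5
position: [0.5905, -0.1498, 0.2005]
tcp_rot: [[-0.995, -0.103, -0.001], [-0.103, 0.995, -0.0], [0.001, -0.0, -1.0]]
force: [-3.3, -1.2, 2.9]
opening: 0.163
grasp_force: 30.0
```

Call:
move_arm(increments=[{"xyz": [0,0,1],"roll": 0,"grip": 0},{"xyz": [0,0,1],"roll": 0,"grip": 0},{"xyz": [0,0,0],"roll": 0,"grip": 0}])

```text
time_s: 9.75
position: [0.5906, -0.1498, 0.1986]
tcp_rot: [[-0.995, -0.103, -0.001], [-0.103, 0.995, -0.0], [0.001, -0.0, -1.0]]
force: [-3.2, -1.7, 5.8]
opening: 0.157
grasp_force: 30.0
```

Call:
move_arm(increments=[{"xyz": [0,0,1],"roll": 0,"grip": 0},{"xyz": [0,0,0],"roll": 0,"grip": 0}])

```text
time_s: 9.92
position: [0.5906, -0.1498, 0.1977]
tcp_rot: [[-0.995, -0.103, -0.001], [-0.103, 0.995, -0.0], [0.001, -0.0, -1.0]]
force: [-4.0, -0.9, 4.9]
opening: 0.16
grasp_force: 30.0
```

Call:
move_arm(increments=[{"xyz": [0,0,0.5],"roll": 0,"grip": 0},{"xyz": [0,0,0],"roll": 0,"grip": 0}])

```text
time_s: 10.08
position: [0.5906, -0.1498, 0.1973]
tcp_rot: [[-0.995, -0.103, -0.001], [-0.103, 0.995, -0.0], [0.001, -0.0, -1.0]]
force: [-4.5, -1.9, 5.9]
opening: 0.153
grasp_force: 30.0
```

Call:
move_arm(increments=[{"xyz": [0.5,-0.1,0.8],"roll": 0,"grip": 0},{"xyz": [0,0,0],"roll": 0,"grip": 0}])

```text
time_s: 10.25
position: [0.5905, -0.1498, 0.1967]
tcp_rot: [[-0.995, -0.103, 0.001], [-0.103, 0.995, -0.0], [-0.001, -0.0, -1.0]]
force: [-3.2, -0.3, 6.6]
opening: 0.161
grasp_force: 30.0
```

Call:
move_arm(increments=[{"xyz": [0,0,0],"roll": 0.06,"grip": 0},{"xyz": [0,0,0],"roll": 0.06,"grip": 0},{"xyz": [0,0,0],"roll": 0,"grip": 0}])

```text
time_s: 10.5
position: [0.5915, -0.1497, 0.1971]
tcp_rot: [[-1.0, 0.019, 0.003], [0.019, 1.0, -0.0], [-0.003, -0.0, -1.0]]
force: [-1.6, -0.5, 5.6]
opening: 0.155
grasp_force: 30.0
```

```bash
python3 - <<'E'
from h import *
np.set_printoptions(precision=4,suppress=True)
s=bot.read_state();print(s["position"],s["tcp_rot"][0],s["force"],s["moment"])
E
```

```text
[ 0.5915 -0.1497  0.1971] [-0.9998  0.0191  0.0029] [-1.6035 -0.5081  5.5836] [-0.0376  0.3363 -0.0441]
```

Call:
move_arm(increments=[{"xyz": [0,0,0.5],"roll": 0.05,"grip": 0},{"xyz": [0,0,0],"roll": 0.05,"grip": 0},{"xyz": [0,0,0],"roll": 0,"grip": 0}])

```text
time_s: 10.75
position: [0.5919, -0.1498, 0.1967]
tcp_rot: [[-0.993, 0.118, 0.004], [0.118, 0.993, -0.001], [-0.004, -0.0, -1.0]]
force: [-1.5, 0.4, 6.3]
opening: 0.157
grasp_force: 30.0
```

```bash
cat > st.py <<'E'
from h import *
np.set_printoptions(precision=4,suppress=True)
s=bot.read_state();R=np.array(s["tcp_rot"]);print(s["position"],np.degrees(np.arctan2(R[1,0],R[0,0]))%360,R[2],s["force"],s["moment"])
E
python3 st.py
```

```text
[ 0.5919 -0.1498  0.1967] 173.19859935209098 [-0.0038 -0.0001 -1.    ] [-1.5097  0.3824  6.3226] [-0.0964  0.2327 -0.0635]
```

The lugs are under the lip, 13° turned with negligible torque. I'll keep turning.

Call:
move_arm(increments=[{"xyz": [0,0,0],"roll": 0.08,"grip": 0},{"xyz": [0,0,0],"roll": 0.08,"grip": 0},{"xyz": [0,0,0],"roll": 0.08,"grip": 0},{"xyz": [0,0,0],"roll": 0,"grip": 0}])

```text
time_s: 11.08
position: [0.5923, -0.1501, 0.1969]
tcp_rot: [[-0.936, 0.352, 0.005], [0.352, 0.936, -0.001], [-0.005, 0.001, -1.0]]
force: [-1.0, -1.1, 6.1]
opening: 0.157
grasp_force: 30.0
```

Call:
move_arm(increments=[{"xyz": [0,0,0],"roll": 0.08,"grip": 0},{"xyz": [0,0,0],"roll": 0.08,"grip": 0},{"xyz": [0,0,0],"roll": 0.08,"grip": 0},{"xyz": [0,0,0],"roll": 0,"grip": 0}])

```text
time_s: 11.42
position: [0.5924, -0.1503, 0.197]
tcp_rot: [[-0.826, 0.564, 0.005], [0.564, 0.826, -0.002], [-0.005, 0.002, -1.0]]
force: [-0.3, -0.5, 5.7]
opening: 0.155
grasp_force: 30.0
```

```bash
python3 st.py
```

```text
[ 0.5924 -0.1503  0.197 ] 145.64201137375647 [-0.0052  0.0015 -1.    ] [-0.3397 -0.4672  5.7401] [-0.2666  0.1595 -0.0388]
```

Call:
move_arm(increments=[{"xyz": [0,0,0.3],"roll": 0.08,"grip": 0},{"xyz": [0,0,0],"roll": 0.08,"grip": 0},{"xyz": [0,0,0],"roll": 0.08,"grip": 0},{"xyz": [0,0,0],"roll": 0.08,"grip": 0},{"xyz": [0,0,0],"roll": 0,"grip": 0}])

```text
time_s: 11.83
position: [0.5924, -0.1505, 0.1967]
tcp_rot: [[-0.606, 0.795, 0.005], [0.795, 0.606, -0.002], [-0.005, 0.003, -1.0]]
force: [-0.7, -0.7, 7.2]
opening: 0.158
grasp_force: 30.0
```

Call:
move_arm(increments=[{"xyz": [0,0,0],"roll": 0.07,"grip": 0},{"xyz": [0,0,0],"roll": 0.07,"grip": 0},{"xyz": [0,0,0],"roll": 0,"grip": 0}])

```text
time_s: 12.08
position: [0.5924, -0.1506, 0.1967]
tcp_rot: [[-0.49, 0.872, 0.005], [0.872, 0.49, -0.002], [-0.004, 0.003, -1.0]]
force: [-0.8, -0.8, 5.2]
opening: 0.161
grasp_force: 30.0
```

```bash
python3 st.py
```

```text
[ 0.5924 -0.1506  0.1967] 119.30891806775251 [-0.0043  0.0034 -1.    ] [-0.8207 -0.8436  5.1814] [-0.4132  0.2684 -0.0317]
```

Call:
move_arm(increments=[{"xyz": [0,0,0],"roll": 0.05,"grip": 0},{"xyz": [0,0,0],"roll": 0.05,"grip": 0},{"xyz": [0,0,0],"roll": 0,"grip": 0}])

```text
time_s: 12.33
position: [0.5924, -0.1506, 0.1967]
tcp_rot: [[-0.401, 0.916, 0.005], [0.916, 0.401, -0.002], [-0.004, 0.004, -1.0]]
force: [-0.2, -1.9, 6.2]
opening: 0.159
grasp_force: 30.0
```

```bash
python3 st.py
```

```text
[ 0.5924 -0.1506  0.1967] 113.62209879321324 [-0.004   0.0037 -1.    ] [-0.1977 -1.8894  6.2111] [-0.3963  0.2021 -0.0344]
```

Call:
move_arm(increments=[{"xyz": [0,0,0],"roll": 0.04,"grip": 0},{"xyz": [0,0,0],"roll": 0,"grip": 0}])

```text
time_s: 12.5
position: [0.5923, -0.1506, 0.1967]
tcp_rot: [[-0.364, 0.931, 0.005], [0.931, 0.364, -0.002], [-0.004, 0.004, -1.0]]
force: [-0.6, -1.8, 5.7]
opening: 0.158
grasp_force: 30.0
```

```bash
python3 st.py
```

```text
[ 0.5923 -0.1506  0.1967] 111.3702410759397 [-0.0038  0.0037 -1.    ] [-0.5996 -1.7726  5.7305] [-0.4183  0.2744  0.0229]
```

Call:
move_arm(increments=[{"xyz": [0,0,0],"roll": 0.03,"grip": 0},{"xyz": [0,0,0],"roll": 0,"grip": 0}])

```text
time_s: 12.67
position: [0.5917, -0.1507, 0.1967]
tcp_rot: [[-0.337, 0.941, 0.003], [0.941, 0.337, -0.003], [-0.003, 0.002, -1.0]]
force: [-1.5, -3.2, 6.5]
opening: 0.16
grasp_force: 30.0
```

```bash
python3 st.py
```

```text
[ 0.5917 -0.1507  0.1967] 109.70840218751036 [-0.0035  0.0023 -1.    ] [-1.511  -3.2161  6.498 ] [-0.5273  0.4632  0.1244]
```

Call:
move_arm(increments=[{"xyz": [0,0,0],"roll": 0.02,"grip": 0},{"xyz": [0,0,0],"roll": 0,"grip": 0}])

```text
time_s: 12.83
position: [0.5912, -0.1508, 0.1966]
tcp_rot: [[-0.319, 0.948, 0.002], [0.948, 0.319, -0.003], [-0.003, 0.001, -1.0]]
force: [-1.8, -3.3, 7.4]
opening: 0.159
grasp_force: 30.0
```

```bash
python3 st.py
```

```text
[ 0.5912 -0.1508  0.1966] 108.59409876458551 [-0.0032  0.0013 -1.    ] [-1.8179 -3.2894  7.4169] [-0.5457  0.5907  0.2322]
```

Call:
move_arm(increments=[{"xyz": [0,0,0],"roll": 0.015,"grip": 0},{"xyz": [0,0,0],"roll": 0,"grip": 0}])

```text
time_s: 13.0
position: [0.5909, -0.1509, 0.1966]
tcp_rot: [[-0.305, 0.952, 0.001], [0.952, 0.305, -0.003], [-0.003, 0.0, -1.0]]
force: [-3.5, -2.5, 7.7]
opening: 0.158
grasp_force: 30.0
```

```bash
python3 st.py
```

```text
[ 0.5909 -0.1509  0.1966] 107.75390606265336 [-0.003   0.0005 -1.    ] [-3.4615 -2.5359  7.685 ] [-0.6315  0.7542  0.256 ]
```

The end stop is felt: 0.26 Nm at 107.8°, 78° from the slots. I'll back off a touch, ease up a little so the lugs start into the notches, then release.

Call:
move_arm(increments=[{"xyz": [0,0,0],"roll": -0.03,"grip": 0},{"xyz": [0,0,0],"roll": 0,"grip": 0},{"xyz": [0,0,-1],"roll": 0,"grip": 0},{"xyz": [0,0,-1],"roll": 0,"grip": 0},{"xyz": [0,0,0],"roll": 0,"grip": 0}])

```text
time_s: 13.42
position: [0.5912, -0.1506, 0.1983]
tcp_rot: [[-0.333, 0.943, 0.002], [0.943, 0.333, -0.002], [-0.003, 0.001, -1.0]]
force: [-2.5, -2.8, 4.8]
opening: 0.161
grasp_force: 30.0
```

```bash
python3 st.py
```

```text
[ 0.5912 -0.1506  0.1983] 109.44174580719093 [-0.0026  0.0013 -1.    ] [-2.5187 -2.7891  4.8172] [-0.5674  0.5328  0.0722]
```

Call:
move_arm(increments=[{"xyz": [0,0,-1],"roll": 0,"grip": 0},{"xyz": [0,0,-0.5],"roll": 0,"grip": 0},{"xyz": [0,0,0],"roll": 0,"grip": 0}])

```text
time_s: 13.67
position: [0.5911, -0.1506, 0.1994]
tcp_rot: [[-0.333, 0.943, 0.002], [0.943, 0.333, -0.002], [-0.002, 0.001, -1.0]]
force: [-1.3, -3.8, 4.1]
opening: 0.159
grasp_force: 30.0
```

```bash
python3 st.py
```

```text
[ 0.5911 -0.1506  0.1994] 109.43206646143591 [-0.0023  0.0011 -1.    ] [-1.2837 -3.7905  4.1479] [-0.8023  0.3373  0.0606]
```

The force is still upward past the lip line, so the lugs are entering the notches. Releasing.

Call:
move_arm(increments=[{"xyz": [0,0,-1],"roll": 0,"grip": 0},{"xyz": [0,0,0],"roll": 0,"grip": 0}])

```text
time_s: 13.83
position: [0.5911, -0.1503, 0.2003]
tcp_rot: [[-0.332, 0.943, 0.002], [0.943, 0.332, -0.001], [-0.002, 0.001, -1.0]]
force: [0.0, -3.5, 4.1]
opening: 0.165
grasp_force: 30.0
```

Call:
move_arm(increments=[{"xyz": [0,0,0],"roll": 0,"grip": 20},{"xyz": [0,0,0],"roll": 0,"grip": 30},{"xyz": [0,0,0],"roll": 0,"grip": 45},{"xyz": [0,0,0],"roll": 0,"grip": 50},{"xyz": [0,0,0],"roll": 0,"grip": 50}])

```text
time_s: 14.25
position: [0.5901, -0.149, 0.1994]
tcp_rot: [[-0.333, 0.943, -0.001], [0.943, 0.333, 0.001], [0.001, -0.0, -1.0]]
force: [-0.5, 0.2, 1.3]
opening: 0.413
grasp_force: 0.0
```

Call:
move_arm(increments=[{"xyz": [0,0,-10],"roll": 0,"grip": 50},{"xyz": [0,0,-30],"roll": 0,"grip": 50},{"xyz": [0,0,-40],"roll": 0,"grip": 50},{"xyz": [0,0,-30],"roll": 0,"grip": 50},{"xyz": [0,0,0],"roll": 0,"grip": 50}])

```text
time_s: 14.67
position: [0.5942, -0.1512, 0.3185]
tcp_rot: [[-0.333, 0.943, 0.014], [0.943, 0.333, -0.006], [-0.011, 0.011, -1.0]]
force: [1.0, -0.5, 1.1]
opening: 0.497
grasp_force: 0.0
```

```bash
python3 st.py; python3 - <<'E'
from h import *
np.set_printoptions(precision=4,suppress=True)
im,d=bot.capture("scene");u,v=map(int,pix("scene",[.59,-.15,.2])[0]);save("s3",im[v-50:v+50,u-60:u+60],6)
P=cloud("scene",d);hsv=cv2.cvtColor(im,cv2.COLOR_RGB2HSV).astype(int)
n=(np.hypot(P[...,0]-.59,P[...,1]+.15)<.045)&(hsv[...,0]<18)&(hsv[...,1]>140)
c=P[n&(P[...,2]>.185)];print(len(c),np.percentile(c[:,2],[5,25,50,75,95]),np.histogram(c[:,2],np.arange(.185,.235,.004)))
E
```

```text
[ 0.5942 -0.1512  0.3185] 109.43351272835227 [-0.0106  0.0114 -0.9999] [ 0.9985 -0.4613  1.0943] [-0.0341 -0.0701 -0.0272]
461 [0.1948 0.197  0.1993 0.2161 0.2266] (array([  0,   4, 113, 157,  18,  20,  23,  13,  24,  45,  37,   3]), array([0.185, 0.189, 0.193, 0.197, 0.201, 0.205, 0.209, 0.213, 0.217,
       0.221, 0.225, 0.229, 0.233]))
```

View pics/s3.png

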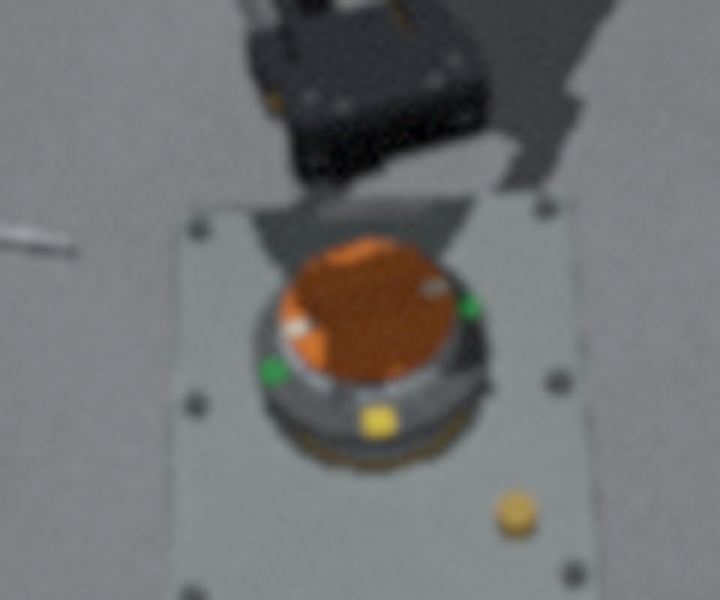

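The plug's white marks at (298,328) and (435,288) line up with the green marks. The cap top is at about 0.197, which is rim + 13 mm and means locked. The gripper is clear, so I'm handing in.

Call:
move_arm(increments=[{"xyz": [0,0,0],"roll": 0,"grip": 50},{"xyz": [0,0,0],"roll": 0,"grip": 50},{"xyz": [0,0,0],"roll": 0,"grip": 50}])

```text
time_s: 14.97
position: [0.5894, -0.1493, 0.3083]
tcp_rot: [[-0.332, 0.943, -0.003], [0.943, 0.332, 0.002], [0.003, -0.003, -1.0]]
force: [0.2, -0.4, 0.3]
opening: 0.498
grasp_force: 0.0
```

```bash
python3 -c "
from rig import bot
print(bot.hand_in())"
```

```text
the job is handed in; nothing more can be done
None
```

The rightmost orange plug is turned to the end stop and sits locked at the green marks, and I handed the job in at about 15 s; no verdict came back, the highest wrist force read was under 10 N, and I moved nothing else on purpose.

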